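# Spin a bandsaw wheel on the truing stand and stop it with its weight at the gauge

## Task

Check the bandsaw wheel on the truing stand: with a fingertip against a spoke, flick it into a brisk spin and let it run on by itself, untouched, for at least three seconds so that its run past the gauge finger can be watched. Then brake it with a fingertip on the rim so that it stops with the small balance weight right at the gauge finger, and take the hand away, leaving it at rest there. It must not come to rest anywhere else on the way; grip nothing, keep off the gauge finger, and leave the stand and the things about it where they are.

Things in the scene. Friction and masses are not known exactly. Their poses are not given: they have to be found in the camera images.
- stand: grey cast-iron truing stand, loose on the table, 5 kg: three legs 180 mm long on rubber feet, leg tops 26 mm (ribs 32 mm) above the table, and an upright spindle in the middle whose top, with its nut, stands 86 mm above the table. Origin on the spindle axis at table height, z up; x points along the leg that carries the gauge finger.
- wheel (a joint): turn of the wheel on the upright spindle, rad, without end stops: 0 (and each whole turn) when the balance weight is at the gauge finger, growing counter-clockwise seen from above. The wheel lies flat and turns freely either way on a ball bearing; inertia about 0.010 kg m2; left alone it loses speed slowly (from 4 to 1 rad/s in roughly 11 s; from 1 rad/s it makes less than one more turn).
- rim: rim of the wheel with its black rubber tyre: 240 mm outside diameter, 18 mm wide from r = 102 to 120 mm, flat top 66 mm above the table, underside 42 mm. Origin on the spindle axis at table height; turns with the wheel; its x points to the balance weight.
- hub (a point): point on the spindle axis at the height of the spokes' tops, 62 mm above the table; its x points to the balance weight. Four straight spokes, 14 mm wide, undersides 44 mm above the table, run from the hub (58 mm diameter, top 70 mm) to the rim at 45, 135, 225 and 315 degrees from the weight; the windows between them are open down to the stand's legs.
- weight_mark (a point): point on the outside of the tyre level with the middle of the balance weight, 120 mm from the spindle axis, 54 mm above the table. The weight is a dark steel piece on the inside of the rim, 32 mm along the rim, 15 mm radially (r = 88 to 103 mm), its top 1.5 mm below the rim's top.
- gauge_tip (a point): tip of the gauge finger, 124 mm from the spindle axis, 4 mm off the tyre, 54 mm above the table.
- gauge: gauge finger of the stand, fixed to it: a pointed steel rod that points at the spindle from a dark clamp block on an upright post, 12 mm thick, top 84 mm above the table, 158 mm from the axis. Origin on the spindle axis at table height.
- spanner: combination spanner lying flat, 135 x 32 x 9 mm, loose; bystander. Origin at the middle of its underside.
- grease_tin: round tin, 68 mm diameter, 26 mm high, loose; bystander. Origin at the middle of its underside.
- oak_strip: oak strip lying flat, 34 x 270 x 16 mm, long along its y, loose; bystander. Origin at the middle of its underside.

How it is judged:
By the outcome, as a careful person would: the job done as asked, in the order asked, and still so for the second after the job is handed in, with the robot touching nothing.
It also fails if it takes over 58 s, if anything falls off the work surface, if the arm or the gripper's body presses on something with over 40 N, if the wrist force passes 120 N, or if a joint passes its speed limit or range.

## Robot

A 6-joint arm with a two-finger parallel gripper is mounted at the origin on a cart in front of the work surface, level with it; the furniture and walls round the work are solid. World frame = base frame: x ahead of the robot, y to its left, z up, the work surface at z = 0. Lengths are in m, angles in rad, forces in N, time in s.
With the tool pointing down it reaches from about 0.35 to 0.775 m from the base axis. Payload 7.3 kg.
Tool frame: the origin (TCP) lies midway between the tips of the shut fingers; the grasp point (between the pads) lies 19 mm behind it (robot.grip_depth is the z of the grasp point in the tool frame, in m); z points along the fingers, y is the line along which they close (so a half turn about z gives the same grasp; the last joint's range is limited). The gripper opens to 92 mm and grips with 3 to 60 N. Pads are 19 mm wide; open, the fingers measure 130 mm over their backs; the gripper's body (75 mm by 190 mm) begins 47 mm behind the grasp point.
Start: joints at [-1.377, 0.342, 1.524, -0, 1.275, -0.146], TCP at [0.175, -0.495, 0.227] pointing down, gripper open.
Joint ranges: [-2.53, 2.53], [-0.77, 2.02], [0.04, 2.7], [-1, 4.14], [0.28, 2.66], [-3.11, 3.11]. Speed limits (rad/s): [2.57, 2.57, 3.14, 3.14, 3.14, 3.14].

## Interface

Orientations are given as [roll, pitch, yaw] about the fixed x, y, z axes, in that order (R = Rz(yaw) Ry(pitch) Rx(roll)).
In Python, from cell import robot, viewer gives the robot as it stands.
- The arm moves only by the tool step_arm, never from a script. Its argument "increments" is a list of rows, each an object with "delta_pos": the shift along the tool's x, y, z in cm, a list of three; "dr": the turn, a rotation vector about the tool's x, y, z in degrees, a list of three; "fingers": the closure, from -1 (fully open) to 1 (shut), so that 0 is half open. In form: [{"delta_pos": [tx, ty, tz], "dr": [wx, wy, wz], "fingers": fingers}, ...]. A call has exactly 5 rows; each row is the pose to reach, as a shift and turn from the pose commanded when the call began, along the tool's axes at that moment; what a row does not reach only later rows make up. A row lasts 1/8 s, in which the tool goes at most 62.5 mm and 10.7 degrees, less where a joint would pass 70% of its speed; a pose out of reach is approached as far as the arm can. A call with a gripper value outside its range is refused whole. The fingers move at their own pace and stop on an object; "newtons" is the grip in N (left out, the last holds). Time passes only in rows, so rows that repeat a pose let the fingers close, or fill a call up. It gives the time, the measured TCP pose, the force, the opening and the grip force at its end, in the units of the state.
- robot.observe(): the state, without advancing time (a new reading comes with each control period).
- viewer.read_camera(name): name is "scene" or "top" or "wrist"; returns the picture (420x560x3 uint8, red, green, blue); there is no depth.
- viewer.camera_params(name): a dict with "K" (3x3 intrinsics, pixels), "T" (4x4, takes a point from camera to world coordinates). Camera axes: x right, y down, z forward; pixel columns grow to the right and rows downward; lengths in m; the calibration is good to about 2 mm. A picture is of the moment at which its call begins: read the wrist's pose just before it. camera_params takes no time and is no camera call; for the wrist camera it gives the pose at the moment of the call.
- robot.hand_in(): hands the job in; it is judged then, once.
The state is a dict: "time": time; "qpos": joint angles; "qvel": joint speeds; "joint_efforts": joint torques, N m; "tool_pos": TCP position; "tool_rot": TCP orientation; "contact_force": force on the tool from outside, world axes, zero at the start; "torque": the same for the moment, N m; "opening": finger opening in m; "grip_force": force on a finger pad.
Only numpy, scipy, OpenCV 4.12 (cv2) and the standard library are available. Lean on these libraries where they do the work, as an engineer would, in place of code of your own. Each camera call takes 0.05 s, during which the arm holds its last target. There are 200 camera calls.

## Working session

There is one attempt and no reset: what is moved stays moved. The work goes in short steps, Python scripts to look and compute and a tool call to move; the robot and the scene stay as the last step left them, time stands still between calls to the robot, and variables do not carry over. Pictures are saved under pics/ and viewed, at most 10 in all, crops included, and the job is handed in when it is done.

Besides the shell and the picture viewer there is one more tool, called as name([rows], argument=value, ...), one row to a line, values as JSON. step_arm: Moves the arm, as the interface text tells. Its arguments: {"type":"object","properties":{"increments":{"type":"array"},"newtons":{"type":"number"}},"required":["increments"]}

```bash
ls; mkdir -p pics
python3 - <<'E'
from cell import robot, viewer
import cv2,numpy as np
print(robot.observe())
for n in("top","scene"):
    p=viewer.camera_params(n);print(n,np.round(p["K"],2).tolist(),np.round(p["T"],4).tolist())
    cv2.imwrite(f"pics/{n}0.png",viewer.read_camera(n)[:,:,::-1])
E
```

```text
pics
{'time': 0.0, 'qpos': array([-1.37698179e+00,  3.42734594e-01,  1.52503554e+00, -2.29847545e-06,
        1.27539808e+00, -1.46017756e-01]), 'qvel': array([-0.00057563,  0.00085764, -0.00063849,  0.00053551, -0.00100658,
        0.00053631]), 'joint_efforts': array([ 4.81965380e-04, -4.31234729e+01, -2.44219548e+01,  7.16570509e-02,
        5.58310084e-02, -1.18503563e-04]), 'tool_pos': array([ 0.17492823, -0.49455875,  0.22603234]), 'tool_rot': array([-3.14003354e+00, -2.27068608e-04,  3.39832785e-01]), 'contact_force': array([ 0.18185316, -0.50914251,  0.75435089]), 'torque': array([-0.01708261, -0.02985089,  0.02395534]), 'grip_force': 0.0, 'opening': 0.09180010632456216}
top [[408.37, 0.0, 280.36], [0.0, 408.37, 202.94], [0.0, 0.0, 1.0]] [[0.0279, -0.994, 0.1061, 0.4196], [-0.9996, -0.0285, -0.0042, 0.0608], [0.0072, -0.106, -0.9943, 1.0706], [0.0, 0.0, 0.0, 1.0]]
scene [[402.29, 0.0, 285.61], [0.0, 402.29, 211.04], [0.0, 0.0, 1.0]] [[-0.9201, -0.2565, 0.296, 0.1649], [-0.3917, 0.5968, -0.7003, 0.9176], [0.003, -0.7602, -0.6496, 0.887], [0.0, 0.0, 0.0, 1.0]]
```

View pics/top0.png

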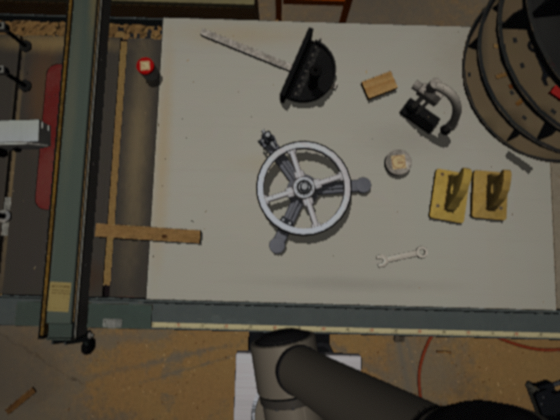

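View pics/scene0.png

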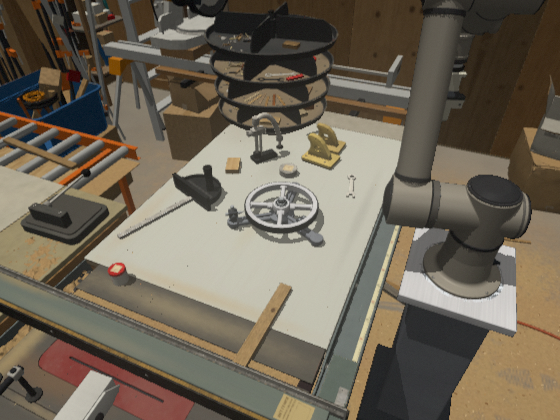

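The top view shows the wheel's hub at about (304,187), the gauge post near (266,140), the tin at (398,162), and the spanner at (401,257). I'll enlarge the wheel to find the weight.

```bash
cat > h.py <<'E'
from cell import robot, viewer
import cv2,numpy as np
P=viewer.camera_params("top");K=P["K"];T=P["T"]
def ray(uv,z):
    d=T[:3,:3]@np.linalg.inv(K)@np.array([uv[0],uv[1],1.]); o=T[:3,3]
    return (o+d*(z-o[2])/d[2])[:2]
def proj(p):
    q=K@(T[:3,:3].T@(np.asarray(p)-T[:3,3])); return q[:2]/q[2]
def rectify(im,c,z,half=0.19,n=570):  # rows: +x up, cols: +y left
    pts=np.array([[c[0]+half,c[1]+half],[c[0]+half,c[1]-half],[c[0]-half,c[1]-half],[c[0]-half,c[1]+half]])
    src=np.float32([proj([*p,z]) for p in pts])
    return cv2.warpPerspective(im,cv2.getPerspectiveTransform(src,np.float32([[0,0],[n,0],[n,n],[0,n]])),(n,n),flags=cv2.INTER_CUBIC)
E
python3 - <<'E'
from h import *
im=cv2.imread("pics/top0.png")
print("hub nut",ray((304,187),.086),"gauge post",ray((266,136),.084))
g=cv2.cvtColor(im,cv2.COLOR_BGR2GRAY)
c=ray((304,187),.086)
r=rectify(im,c,.066);cv2.imwrite("pics/rect0.png",r)
E
```

```text
hub nut [5.65332628e-01 2.12052844e-04] gauge post [0.69020789 0.09681422]
```

View pics/rect0.png

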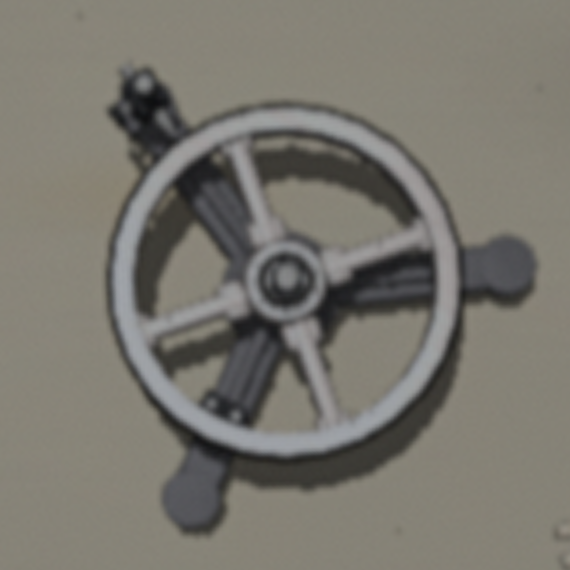

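The wheel's centre comes out at about (0.568, 0.000). In the rectified view the weight is the dark piece at (225,410), at a world angle of about 155°. The gauge is at about 38° and the spokes at 20/110/200/290°. The radii agree with the given sizes: 95 mm for the weight and 156 mm for the post. The tool yaw of 19.5° lies along the 20° spoke, so I can flick counter-clockwise along tool −y.

step_arm([
  {"delta_pos": [5.6, -2.8, 0], "dr": [0, 0, 0], "fingers": 1},
  {"delta_pos": [11.2, -5.6, 0], "dr": [0, 0, 0], "fingers": 1},
  {"delta_pos": [16.8, -8.4, 0], "dr": [0, 0, 0], "fingers": 1},
  {"delta_pos": [22.4, -11.2, 0], "dr": [0, 0, 0], "fingers": 1},
  {"delta_pos": [28, -14, 0], "dr": [0, 0, 0], "fingers": 1},
], newtons=20)

```text
time: 0.72
tool_pos: [0.393, -0.2684, 0.2266]
tool_rot: [-3.142, 0.0, 0.34]
contact_force: [0.9, -0.6, -0.2]
opening: 0.0463
grip_force: 0.0
```

step_arm([
  {"delta_pos": [5.6, -2.8, 0], "dr": [0, 0, 0], "fingers": 1},
  {"delta_pos": [11.2, -5.6, 0], "dr": [0, 0, 0], "fingers": 1},
  {"delta_pos": [16.8, -8.4, 0], "dr": [0, 0, 0], "fingers": 1},
  {"delta_pos": [22.4, -11.2, 0], "dr": [0, 0, 0], "fingers": 1},
  {"delta_pos": [28, -14, 0], "dr": [0, 0, 0], "fingers": 1},
])

```text
time: 1.35
tool_pos: [0.6099, -0.0434, 0.2263]
tool_rot: [-3.142, 0.001, 0.34]
contact_force: [1.0, -1.1, 0.5]
opening: 0.0008
grip_force: 0.0
```

Run:
```python
from h import *
im=cv2.imread("pics/top0.png"); c0=ray((304,187),.086)
# rim outer circle: light rim in rectified z=.066 view
r=rectify(im,c0,.066); g=cv2.cvtColor(r,cv2.COLOR_BGR2GRAY)
print(np.percentile(g,[5,25,50,75,95]))
cand=[cv2.HoughCircles(cv2.GaussianBlur(g,(5,5),1),cv2.HOUGH_GRADIENT,1.0,200,param1=80,param2=20,minRadius=a,maxRadius=b) for a,b in((148,160),(164,185))]
for q in cand:
    if q is not None: 
        u,v,R=q[0,0]; print("circle",u,v,R/1.5,"centre",c0+np.array([-(v-285),-(u-285)])/1500)
# feet at z~.026
for uv in((363,186),(279,245)):
    p=ray(uv,.026);d=p-[.568,0];print("foot",p,np.degrees(np.arctan2(d[1],d[0])),np.hypot(*d))
s=robot.observe();print(s["time"],s["tool_pos"],s["tool_rot"],s["opening"])
cv2.imwrite("pics/g.png",cv2.resize(im[120:255,230:380],None,fx=5,fy=5,interpolation=cv2.INTER_CUBIC)[:600,:750])
```

```text
[ 56. 122. 131. 132. 147.]
circle 285.5 281.5 101.53333 centre [ 5.67665962e-01 -1.21280486e-04]
circle 285.5 281.5 115.53333 centre [ 5.67665962e-01 -1.21280486e-04]
foot [ 0.58125476 -0.15610775] -85.1467851944619 0.1566694534337468
foot [0.42336082 0.05688575] 158.53057299787815 0.15542355232676236
1.35 [ 0.60993026 -0.04341865  0.22630607] [-3.14154908e+00  6.62844777e-04  3.39941738e-01] 0.0008153221760943755
```

View pics/g.png

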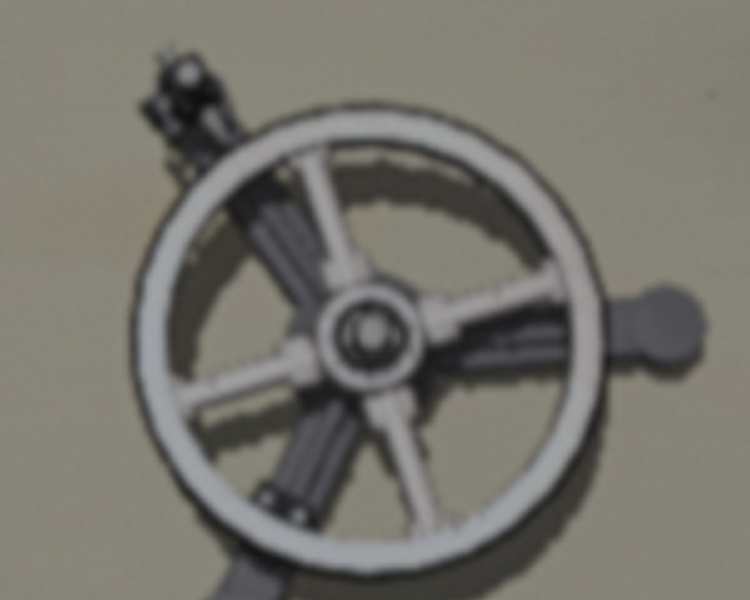

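Centre confirmed by two concentric circles. Now I lower the shut fingers into the window behind the 20° spoke.

step_arm([
  {"delta_pos": [3.2, -1.5, 4], "dr": [0, 0, 0], "fingers": 1},
  {"delta_pos": [3.2, -1.5, 9], "dr": [0, 0, 0], "fingers": 1},
  {"delta_pos": [3.2, -1.5, 12], "dr": [0, 0, 0], "fingers": 1},
  {"delta_pos": [3.2, -1.5, 13], "dr": [0, 0, 0], "fingers": 1},
  {"delta_pos": [3.2, -1.5, 13], "dr": [0, 0, 0], "fingers": 1},
])

```text
time: 1.98
tool_pos: [0.6341, -0.0205, 0.0967]
tool_rot: [-3.141, 0.0, 0.34]
contact_force: [-0.1, 0.1, 0.7]
opening: 0.0003
grip_force: 0.0
```

Run:
```python
from h import *
P2=viewer.camera_params("wrist");print(np.round(P2["K"],1).tolist(),np.round(P2["T"],3).tolist())
cv2.imwrite("pics/w1.png",viewer.read_camera("wrist")[:,:,::-1])
s=robot.observe();print(s["tool_pos"])
```

```text
[[295.6, 0.0, 277.3], [0.0, 295.6, 212.3], [0.0, 0.0, 1.0]] [[0.332, -0.906, -0.261, 0.704], [-0.943, -0.319, -0.092, 0.005], [-0.0, 0.277, -0.961, 0.253], [0.0, 0.0, 0.0, 1.0]]
[ 0.63469543 -0.02059199  0.09777108]
```

View pics/w1.png

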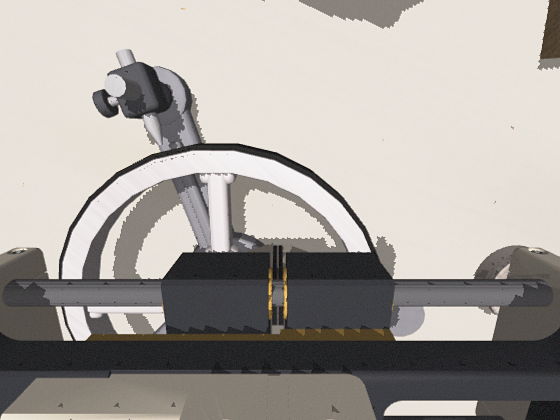

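The wrist view shows the gauge tip at about (158,141) and the post top at about (116,85). I'll turn those into an angle, then finish lowering.

Run:
```python
import h,numpy as np
from h import viewer
c=np.array([.5677,-.0001])
def show(n,p):
    d=p-c;print(n,p.round(4),np.degrees(np.arctan2(d[1],d[0])).round(2),np.hypot(*d).round(4))
for uv in((267.4,135),):show("post top cam",h.ray(uv,.084))
P=viewer.camera_params("wrist");h.K=P["K"];h.T=P["T"]
for uv,z in(((158,141),.054),((152,122),.054),((116,85),.084)):show(uv,h.ray(uv,z))
```

```text
post top cam [0.6928 0.0934] 36.78 0.1562
(158, 141) [0.6707 0.0759] 36.4 0.128
(152, 122) [0.6811 0.0822] 35.97 0.1402
(116, 85) [0.6968 0.0929] 35.77 0.1591
```

step_arm([
  {"delta_pos": [0, 0, 2], "dr": [0, 0, 0], "fingers": 1},
  {"delta_pos": [0, 0, 4], "dr": [0, 0, 0], "fingers": 1},
  {"delta_pos": [0, 0, 5], "dr": [0, 0, 0], "fingers": 1},
  {"delta_pos": [0, 0, 5], "dr": [0, 0, 0], "fingers": 1},
  {"delta_pos": [0, 0, 5], "dr": [0, 0, 0], "fingers": 1},
])

```text
time: 2.65
tool_pos: [0.6348, -0.0205, 0.0479]
tool_rot: [3.141, -0.002, 0.34]
contact_force: [0.5, 0.8, 1.0]
opening: 0.0006
grip_force: 0.0
```

step_arm([
  {"delta_pos": [0.5, -1.2, 0], "dr": [0, 0, 0], "fingers": 1},
  {"delta_pos": [1.1, -3.1, 0], "dr": [0, 0, 0], "fingers": 1},
  {"delta_pos": [1.0, -6.0, 0], "dr": [0, 0, 0], "fingers": 1},
  {"delta_pos": [-0.5, -9.2, 0], "dr": [0, 0, 0], "fingers": 1},
  {"delta_pos": [-1.9, -11.0, -4.8], "dr": [0, 0, 0], "fingers": 1},
])

```text
time: 3.28
tool_pos: [0.5758, 0.0797, 0.092]
tool_rot: [-3.138, 0.008, 0.342]
contact_force: [0.9, -0.1, 0.3]
opening: 0.0006
grip_force: 0.0
```

step_arm([
  {"delta_pos": [-0.5, 0, -3], "dr": [0, 0, 0], "fingers": 1},
  {"delta_pos": [-2, 3, -5], "dr": [0, 0, 0], "fingers": 1},
  {"delta_pos": [-4, 8, -5], "dr": [0, 0, 0], "fingers": 1},
  {"delta_pos": [-6, 13, -5], "dr": [0, 0, 0], "fingers": 1},
  {"delta_pos": [-8, 18, -5], "dr": [0, 0, 0], "fingers": 1},
])

```text
time: 3.9
tool_pos: [0.5643, -0.1194, 0.1453]
tool_rot: [3.141, -0.001, 0.341]
contact_force: [-0.3, -0.1, -0.4]
opening: 0.0003
grip_force: 0.0
```

step_arm([
  {"delta_pos": [2.5, 0.1, 0], "dr": [0, 0, 0], "fingers": 1},
  {"delta_pos": [4.3, 0.1, 1], "dr": [0, 0, 0], "fingers": 1},
  {"delta_pos": [4.3, 0.1, 4], "dr": [0, 0, 0], "fingers": 1},
  {"delta_pos": [4.3, 0.1, 6], "dr": [0, 0, 0], "fingers": 1},
  {"delta_pos": [4.3, 0.1, 6], "dr": [0, 0, 0], "fingers": 1},
])

```text
time: 4.53
tool_pos: [0.604, -0.1037, 0.0825]
tool_rot: [-3.139, 0.004, 0.342]
contact_force: [-0.2, -1.6, 0.4]
opening: 0.0004
grip_force: 0.0
```

```bash
cat > track.py <<'E'
import h,numpy as np,cv2,sys
from h import robot,viewer
C=np.array([.5677,-.0001]);TH=np.radians(np.arange(0,360,.5))
def prof(im,r0,r1,z):
    g=cv2.cvtColor(im,cv2.COLOR_RGB2GRAY).astype(np.float32)
    acc=0;rs=np.linspace(r0,r1,12)
    for r in rs:
        uv=np.array([h.proj([C[0]+r*np.cos(t),C[1]+r*np.sin(t),z]) for t in TH],np.float32)
        acc=acc+cv2.remap(g,uv[None,:,0].copy(),uv[None,:,1].copy(),cv2.INTER_LINEAR)[0]
    return acc/len(rs)
def grab(n):
    t,im=[],[]
    for _ in range(n): t.append(robot.observe()["time"]); im.append(viewer.read_camera("top"))
    return np.array(t),np.array(im)
def match(res,shape):   # circular correlation -> angle (deg, subsample) of best match
    c=np.fft.irfft(np.fft.rfft(res)*np.conj(np.fft.rfft(shape)),len(res)).real
    k=int(c.argmax());a,b,d=c[k-1],c[k],c[(k+1)%len(c)]
    return (k+.5*(a-d)/(a-2*b+d+1e-9))*.5
deg=np.degrees(TH); w=lambda x:(x+180)%360-180
SP=sum((np.abs(w(deg-p))<7).astype(float) for p in(45,135,225,315))
WT=-(np.abs(w(deg))<9).astype(float)
def angles(ims,bg=None):  # world angle of the weight, deg
    S=np.array([prof(i,45,84,.062) for i in ims]);W=np.array([prof(i,90,99,.0645) for i in ims])
    if bg is None: bg=(np.median(S,0),np.median(W,0))
    out=[]
    for s,ww in zip(S,W):
        s4=match(s-bg[0],SP)%90; wa=match(ww-bg[1],WT)%360
        out.append((s4+90*np.round((wa-s4)/90),wa))
    return np.array(out),bg
E
python3 - <<'E'
from track import *
print(robot.observe()["tool_pos"],robot.observe()["time"])
t,im=grab(24)
a,bg=angles(im);np.savez("bg.npz",s=bg[0],w=bg[1])
s=a[:,0]%360;print(np.c_[t-t[0],s,a[:,1]].round(2).tolist())
E
```

```text
[ 0.60395741 -0.10368593  0.08251421] 4.525
[[0.0, 0.0, 0.0], [0.05, 0.0, 0.0], [0.1, 0.0, 0.0], [0.15, 0.0, 0.0], [0.2, 0.0, 0.0], [0.25, 0.0, 0.0], [0.3, 0.0, 0.0], [0.35, 0.0, 0.0], [0.4, 0.0, 0.0], [0.45, 0.0, 0.0], [0.5, 0.0, 0.0], [0.55, 0.0, 0.0], [0.6, 0.0, 0.0], [0.65, 0.0, 0.0], [0.7, 0.0, 0.0], [0.75, 0.0, 0.0], [0.8, 0.0, 0.0], [0.85, 0.0, 0.0], [0.9, 0.0, 0.0], [0.95, 0.0, 0.0], [1.0, 0.0, 0.0], [1.05, 0.0, 0.0], [1.1, 0.0, 0.0], [1.15, 0.0, 0.0]]
```

Run:
```python
from track import *
t,im=grab(2);print(t,np.abs(im[0].astype(int)-im[1]).sum())
cv2.imwrite("pics/t2.png",cv2.resize(np.hstack([im[0][90:290,200:400],im[1][90:290,200:400]])[:,:,::-1],None,fx=2,fy=2))
```

```text
[5.725 5.775] 697725
```

View pics/t2.png

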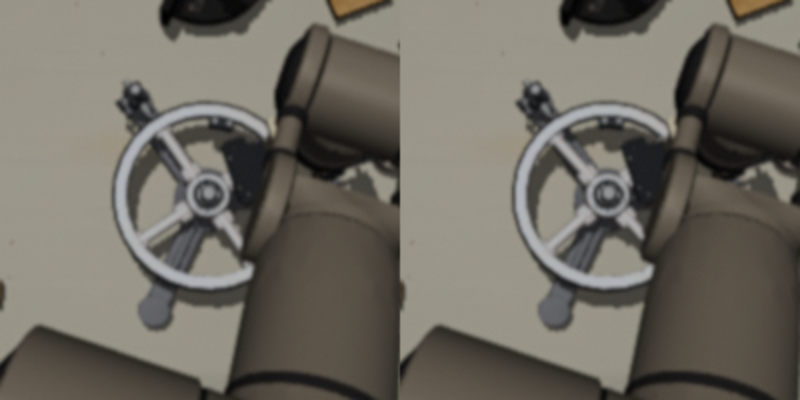

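The wheel is spinning: the weight moved from (220,122) to (210,122) between frames 0.05 s apart, counter-clockwise. My tracker has a bug, so I'll debug it on saved frames.

Run:
```python
from track import *
t,im=grab(12);np.savez("f1.npz",t=t,im=im)
print(t[0],np.abs(np.diff(im.astype(int),axis=0)).sum((1,2,3)))
S=np.array([prof(i,45,84,.062) for i in im]);print(S.shape,S[0][::60],S[3][::60])
print(h.proj([.5677,0,.062]),np.abs(S-np.median(S,0)).max(), match(S[0]-np.median(S,0),SP),SP.sum())
```

```text
5.825 [716953 721285 730003 734641 734087 716634 704394 695877 691826 690826
 692365]
(12, 720) [0. 0. 0. 0. 0. 0. 0. 0. 0. 0. 0. 0.] [0. 0. 0. 0. 0. 0. 0. 0. 0. 0. 0. 0.]
[303.48283962 187.45577684] 0.0 0.0 108.0
```

```bash
python3 - <<'E'
s=open("track.py").read()
s=s.replace("cv2.remap(g,uv[None,:,0].copy(),uv[None,:,1].copy(),cv2.INTER_LINEAR)[0]","map_coordinates(g,[uv[:,1],uv[:,0]],order=1)").replace("import h,","from scipy.ndimage import map_coordinates\nimport h,")
open("track.py","w").write(s)
E
python3 - <<'E'
from track import *
d=np.load("f1.npz");a,bg=angles(d["im"])
print(np.c_[d["t"],a[:,0]%360,a[:,1]].round(2).tolist())
print(prof(d["im"][0],45,84,.062)[::30].round())
E
```

```text
[[5.82, 0.0, 0.0], [5.88, 0.0, 0.0], [5.92, 0.0, 0.0], [5.98, 0.0, 0.0], [6.02, 0.0, 0.0], [6.08, 0.0, 0.0], [6.12, 0.0, 0.0], [6.18, 0.0, 0.0], [6.22, 0.0, 0.0], [6.28, 0.0, 0.0], [6.32, 0.0, 0.0], [6.38, 0.0, 0.0]]
[0. 0. 0. 0. 0. 0. 0. 0. 0. 0. 0. 0. 0. 0. 0. 0. 0. 0. 0. 0. 0. 0. 0. 0.]
```

Run:
```python
from track import *
im=np.load("f1.npz")["im"][0]; print(im.shape,im.dtype,im.max(),im[187,303],cv2.cvtColor(im,cv2.COLOR_RGB2GRAY)[187,303])
print(C,TH[:3],[h.proj([C[0]+.06*np.cos(t),C[1]+.06*np.sin(t),.062]) for t in TH[:3]])
```

```text
(420, 560, 3) uint8 188 [146 148 149] 148
[ 5.677e-01 -1.000e-04] [0.         0.00872665 0.01745329] [array([304.04660935, 163.79878334]), array([303.8381742 , 163.79364376]), array([303.6297141 , 163.79029501])]
```

Units bug: I passed the radii in mm. Fixing that.

```bash
sed -i 's/np.linspace(r0,r1,12)/np.linspace(r0,r1,12)\/1000/' track.py
python3 - <<'E'
from track import *
d=np.load("f1.npz");a,bg=angles(d["im"])
print(np.c_[d["t"],a[:,0]%360,a[:,1]].round(1).tolist())
t,im=grab(16);np.savez("f2.npz",t=t,im=im)
T=np.r_[d["t"],t];I=np.concatenate([d["im"],im]);a,bg=angles(I);np.savez("bg.npz",s=bg[0],w=bg[1])
print(np.c_[T,a[:,0]%360,a[:,1]].round(1).tolist())
E
```

```text
[[5.8, 5.3, 8.7], [5.9, 12.0, 16.7], [5.9, 20.2, 21.3], [6.0, 28.3, 23.0], [6.0, 215.1, 182.8], [6.1, 223.1, 190.5], [6.1, 140.6, 113.0], [6.2, 148.0, 119.3], [6.2, 156.7, 125.3], [6.3, 164.7, 131.6], [6.3, 171.8, 138.6], [6.4, 178.8, 145.0]]
[[5.8, 5.3, 8.5], [5.9, 12.0, 16.6], [5.9, 20.1, 21.4], [6.0, 28.2, 23.0], [6.0, 215.1, 182.8], [6.1, 223.0, 190.5], [6.1, 140.7, 112.9], [6.2, 148.4, 119.3], [6.2, 157.2, 125.1], [6.3, 164.8, 131.5], [6.3, 171.8, 138.6], [6.4, 178.7, 145.0], [6.4, 95.2, 113.6], [6.5, 101.4, 119.9], [6.5, 108.8, 125.2], [6.6, 116.3, 123.3], [6.6, 122.7, 127.9], [6.7, 129.7, 132.8], [6.7, 136.9, 138.5], [6.8, 143.9, 140.8], [6.8, 151.0, 121.5], [6.9, 159.1, 126.7], [6.9, 165.9, 132.6], [7.0, 172.3, 176.4], [7.0, 178.6, 178.2], [7.1, 184.6, 184.1], [7.1, 190.1, 190.4], [7.2, 196.6, 196.5]]
```

Tracking works: about 2.6 rad/s, counter-clockwise, and it has run free since about 3.2 s. I'll pass time and measure the arm's lag with a 6 mm down step like the later brake press.

step_arm([
  {"delta_pos": [0, 0, 0], "dr": [0, 0, 0], "fingers": 1},
  {"delta_pos": [0, 0, 0], "dr": [0, 0, 0], "fingers": 1},
  {"delta_pos": [0, 0, 0], "dr": [0, 0, 0], "fingers": 1},
  {"delta_pos": [0, 0, 0], "dr": [0, 0, 0], "fingers": 1},
  {"delta_pos": [0, 0, 0.6], "dr": [0, 0, 0], "fingers": 1},
])

```text
time: 7.85
tool_pos: [0.6053, -0.106, 0.0789]
tool_rot: [3.141, -0.001, 0.34]
contact_force: [0.8, 0.3, 0.7]
opening: 0.0005
grip_force: 0.0
```

```bash
cat >> track.py <<'E'
def run(n,name):
    t,im,z=[],[],[]
    for _ in range(n):
        s=robot.observe();t.append(s["time"]);z.append(s["tool_pos"][2]);im.append(viewer.read_camera("top"))
    b=np.load("bg.npz");a,_=angles(im,(b["s"],b["w"]));np.savez(name,t=t,im=np.array(im))
    print("z",np.round(np.array(z)*1000,1).tolist())
    print(np.c_[t,a[:,0]%360,a[:,1]].round(2).tolist())
E
python3 -c "
from track import *
run(8,'f3.npz');print(robot.observe()['tool_pos'])"
```

```text
z [78.9, 77.7, 77.8, 78.1, 78.4, 78.6, 78.7, 78.8]
[[7.85, 189.87, 160.14], [7.9, 195.55, 167.11], [7.95, 201.48, 173.25], [8.0, 207.81, 177.36], [8.05, 212.96, 180.61], [8.1, 218.66, 186.31], [8.15, 134.41, 107.0], [8.2, 140.23, 112.5]]
[ 0.60503039 -0.10597922  0.07880684]
```

step_arm([
  {"delta_pos": [0, 0, 0.4], "dr": [0, 0, 0], "fingers": 1},
  {"delta_pos": [0, 0, 0.8], "dr": [0, 0, 0], "fingers": 1},
  {"delta_pos": [0, 0, 0.8], "dr": [0, 0, 0], "fingers": 1},
  {"delta_pos": [0, 0, 0.8], "dr": [0, 0, 0], "fingers": 1},
  {"delta_pos": [0, 0, 0.8], "dr": [0, 0, 0], "fingers": 1},
])

```text
time: 8.88
tool_pos: [0.605, -0.106, 0.0708]
tool_rot: [3.141, -0.0, 0.34]
contact_force: [0.4, 0.6, 0.0]
opening: 0.0004
grip_force: 0.0
```

step_arm([
  {"delta_pos": [0, 0, 0], "dr": [0, 0, 0], "fingers": 1},
  {"delta_pos": [0, 0, 0], "dr": [0, 0, 0], "fingers": 1},
  {"delta_pos": [0, 0, 0], "dr": [0, 0, 0], "fingers": 1},
  {"delta_pos": [0, 0, 0], "dr": [0, 0, 0], "fingers": 1},
  {"delta_pos": [0, 0, 0], "dr": [0, 0, 0], "fingers": 1},
])

```text
time: 9.5
tool_pos: [0.605, -0.106, 0.0707]
tool_rot: [3.141, -0.0, 0.34]
contact_force: [0.2, -0.4, -0.2]
opening: 0.0005
grip_force: 0.0
```

step_arm([
  {"delta_pos": [0, 0, 0], "dr": [0, 0, 0], "fingers": 1},
  {"delta_pos": [0, 0, 0], "dr": [0, 0, 0], "fingers": 1},
  {"delta_pos": [0, 0, 0], "dr": [0, 0, 0], "fingers": 1},
  {"delta_pos": [0, 0, 0], "dr": [0, 0, 0], "fingers": 1},
  {"delta_pos": [0, 0, 0], "dr": [0, 0, 0], "fingers": 1},
])

```text
time: 10.12
tool_pos: [0.6049, -0.1059, 0.0707]
tool_rot: [3.142, -0.0, 0.34]
contact_force: [0.4, -0.5, -0.3]
opening: 0.0002
grip_force: 0.0
```

step_arm([
  {"delta_pos": [0, 0, 0], "dr": [0, 0, 0], "fingers": 1},
  {"delta_pos": [0, 0, 0], "dr": [0, 0, 0], "fingers": 1},
  {"delta_pos": [0, 0, 0], "dr": [0, 0, 0], "fingers": 1},
  {"delta_pos": [0, 0, 0], "dr": [0, 0, 0], "fingers": 1},
  {"delta_pos": [0, 0, 0], "dr": [0, 0, 0], "fingers": 1},
])

```text
time: 10.75
tool_pos: [0.6049, -0.106, 0.0707]
tool_rot: [3.141, 0.0, 0.34]
contact_force: [-0.3, -0.2, -0.3]
opening: 0.0004
grip_force: 0.0
```

```bash
python3 -c "
from track import *
run(8,'f4.npz')"
```

```text
z [70.7, 70.7, 70.7, 70.7, 70.7, 70.7, 70.7, 70.7]
[[10.75, 195.49, 196.0], [10.8, 199.47, 198.89], [10.85, 203.17, 201.1], [10.9, 207.43, 204.18], [10.95, 210.79, 207.19], [11.0, 214.13, 181.67], [11.05, 217.76, 185.48], [11.1, 221.3, 188.76]]
```

Speed is 1.29 rad/s. The fitted decay predicts the weight reaches the gauge in about 3.3 s at around 0.57 rad/s, which is a good moment to brake. I'll wait four calls first.

step_arm([
  {"delta_pos": [0, 0, 0], "dr": [0, 0, 0], "fingers": 1},
  {"delta_pos": [0, 0, 0], "dr": [0, 0, 0], "fingers": 1},
  {"delta_pos": [0, 0, 0], "dr": [0, 0, 0], "fingers": 1},
  {"delta_pos": [0, 0, 0], "dr": [0, 0, 0], "fingers": 1},
  {"delta_pos": [0, 0, 0], "dr": [0, 0, 0], "fingers": 1},
])

```text
time: 11.78
tool_pos: [0.605, -0.106, 0.0707]
tool_rot: [3.141, -0.0, 0.34]
contact_force: [-0.2, -0.1, -0.6]
opening: 0.0004
grip_force: 0.0
```

step_arm([
  {"delta_pos": [0, 0, 0], "dr": [0, 0, 0], "fingers": 1},
  {"delta_pos": [0, 0, 0], "dr": [0, 0, 0], "fingers": 1},
  {"delta_pos": [0, 0, 0], "dr": [0, 0, 0], "fingers": 1},
  {"delta_pos": [0, 0, 0], "dr": [0, 0, 0], "fingers": 1},
  {"delta_pos": [0, 0, 0], "dr": [0, 0, 0], "fingers": 1},
])

```text
time: 12.4
tool_pos: [0.6049, -0.106, 0.0707]
tool_rot: [3.141, 0.0, 0.34]
contact_force: [0.6, 0.0, -0.3]
opening: 0.0006
grip_force: 0.0
```

step_arm([
  {"delta_pos": [0, 0, 0], "dr": [0, 0, 0], "fingers": 1},
  {"delta_pos": [0, 0, 0], "dr": [0, 0, 0], "fingers": 1},
  {"delta_pos": [0, 0, 0], "dr": [0, 0, 0], "fingers": 1},
  {"delta_pos": [0, 0, 0], "dr": [0, 0, 0], "fingers": 1},
  {"delta_pos": [0, 0, 0], "dr": [0, 0, 0], "fingers": 1},
])

```text
time: 13.02
tool_pos: [0.605, -0.106, 0.0707]
tool_rot: [3.141, -0.0, 0.34]
contact_force: [-0.7, 0.4, -0.3]
opening: 0.0006
grip_force: 0.0
```

```bash
python3 -c "
from track import *
run(7,'f5.npz')
cv2.imwrite('pics/x.png',cv2.resize(np.load('f5.npz')['im'][-1][110:260,230:380][:,:,::-1],None,fx=4,fy=4,interpolation=cv2.INTER_CUBIC))"
```

```text
z [70.7, 70.7, 70.7, 70.7, 70.7, 70.7, 70.7]
[[13.02, 159.84, 127.64], [13.08, 162.37, 129.74], [13.12, 165.13, 131.93], [13.18, 167.17, 134.36], [13.22, 169.67, 136.66], [13.28, 172.33, 138.98], [13.32, 174.65, 140.83]]
```

View pics/x.png

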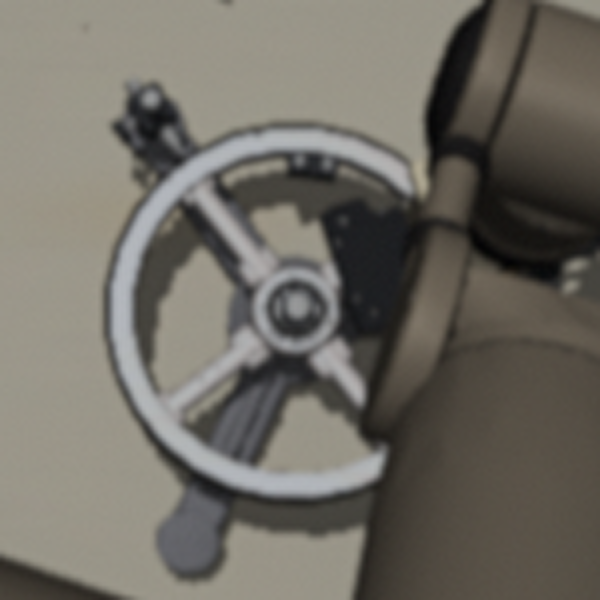

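The weight is at (313,165) in the crop, about −5°, with the second spoke over the gauge leg. That confirms the absolute angle. About 0.95 s to go; I'll track a little further to fix the timing.

Run:
```python
from track import *
run(11,'f6.npz')
d=np.load("f6.npz");b=np.load("bg.npz");a,_=angles(d["im"],(b["s"],b["w"]))
d5=np.load("f5.npz");a5,_=angles(d5["im"],(b["s"],b["w"]))
t=np.r_[d5["t"],d["t"]];s=np.unwrap(np.r_[a5[:,0],a[:,0]],period=90);s+=-5.35-s[6]
p=np.polyfit(t-t[-1],s,2);now=robot.observe()["time"]
f=lambda x:np.polyval(p,x-t[-1])
print(p,"res",np.std(s-f(t)),"now",now,f(now))
for g in(36,36.5,37):print(g,[r.real+t[-1]-now for r in np.roots(p-[0,0,g])])
```

```text
z [70.7, 70.7, 70.7, 70.7, 70.7, 70.7, 70.7, 70.7, 70.7, 70.7, 70.7]
[[13.38, 356.84, 359.3], [13.42, 359.26, 2.16], [13.48, 1.54, 3.73], [13.52, 3.51, 7.09], [13.58, 5.5, 8.72], [13.62, 7.4, 11.04], [13.68, 9.38, 13.69], [13.72, 11.35, 16.17], [13.78, 13.44, 18.46], [13.82, 15.77, 20.71], [13.88, 18.16, 22.95]]
[-7.5217903  37.89534326 17.59882771] res 0.2459601768053773 now 13.925 19.47479040121588
36 [np.float64(4.443668528099764), np.float64(0.49440641754646464)]
36.5 [np.float64(4.4267642842651895), np.float64(0.511310661381037)]
37 [np.float64(4.409712801675251), np.float64(0.5283621439709787)]
```

Run:
```python
from track import *
F=[np.load(f"f{i}.npz") for i in(2,3,4,5,6)]
I=np.concatenate([f["im"] for f in F]);t=np.concatenate([f["t"] for f in F])
for nm,sel in(("all",slice(None)),("noarm",None)):
    S=np.array([prof(i,45,84,.062) for i in I]);Wp=np.array([prof(i,90,99,.0645) for i in I])
    bs,bw=np.percentile(S,40,axis=0),np.percentile(Wp,70,axis=0)
    vis=(np.abs(w(deg-290))>75) if sel is None else np.ones(720,bool)
    o=[((match(np.clip(s-bs,0,40)*vis,SP)%90),match(np.clip(q-bw,-60,0)*vis,WT)%360) for s,q in zip(S,Wp)]
    o=np.array(o);np.set_printoptions(suppress=True)
    print(nm,np.c_[t,o][-11:].round(1).tolist())
    np.savez("bg2.npz",s=bs,w=bw)
r=h.rectify(I[-1],C,.064);
for a in(18.2,22.9,36.4):
    e=np.array([-np.sin(np.radians(a)),-np.cos(np.radians(a))])*1500
    for r0,r1 in((.08,.088),(.104,.12)): cv2.line(r,tuple((285+e*r0).astype(int).tolist()),tuple((285+e*r1).astype(int).tolist()),(255,0,0) if a!=36.4 else (0,0,255),1)
cv2.imwrite("pics/r6.png",r[:,:,::-1])
```

```text
all [[13.4, 86.6, 359.3], [13.4, 89.1, 2.1], [13.5, 1.4, 3.6], [13.5, 3.4, 6.8], [13.6, 5.4, 8.7], [13.6, 7.3, 11.0], [13.7, 9.4, 13.7], [13.7, 11.4, 16.1], [13.8, 13.5, 18.5], [13.8, 16.0, 20.8], [13.9, 18.6, 23.0]]
noarm [[13.4, 86.2, 142.9], [13.4, 88.7, 145.3], [13.5, 1.4, 147.9], [13.5, 3.5, 13.2], [13.6, 5.5, 13.8], [13.6, 7.3, 13.8], [13.7, 9.3, 14.1], [13.7, 11.3, 16.1], [13.8, 13.4, 18.5], [13.8, 15.7, 20.8], [13.9, 18.3, 23.0]]
```

View pics/r6.png

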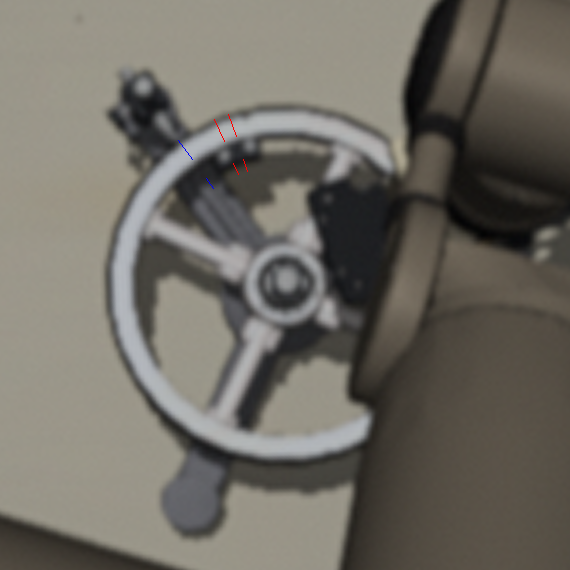

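By eye the weight, with its two bolts at (224,155) and (250,148), is at about 20° in this frame, at roughly 42°/s. It reaches 36.4° in about 0.36 s, so I'll wait two rows and then press.

step_arm([
  {"delta_pos": [0, 0, 0], "dr": [0, 0, 0], "fingers": 1},
  {"delta_pos": [0, 0, 0], "dr": [0, 0, 0], "fingers": 1},
  {"delta_pos": [0, 0, 0.6], "dr": [0, 0, 0], "fingers": 1},
  {"delta_pos": [0, 0, 0.65], "dr": [0, 0, 0], "fingers": 1},
  {"delta_pos": [0, 0, 0.7], "dr": [0, 0, 0], "fingers": 1},
])

```text
time: 14.55
tool_pos: [0.6066, -0.1058, 0.0661]
tool_rot: [3.139, -0.004, 0.34]
contact_force: [-0.9, 3.3, 17.2]
opening: 0.0002
grip_force: 8.2
```

Run:
```python
from track import *
run(3,'f7.npz');s=robot.observe();print(s["contact_force"],s["tool_pos"])
r=h.rectify(np.load("f7.npz")["im"][-1],C,.064)
cv2.imwrite("pics/r7.png",cv2.resize(r[30:330,60:360],None,fx=2,fy=2,interpolation=cv2.INTER_CUBIC)[:,:,::-1])
```

```text
z [66.1, 66.2, 66.2]
[[14.55, 215.6, 183.3], [14.6, 215.61, 183.29], [14.65, 215.59, 183.32]]
[-0.50342121  3.43116156 15.2926042 ] [ 0.60659435 -0.1057829   0.06617892]
```

View pics/r7.png

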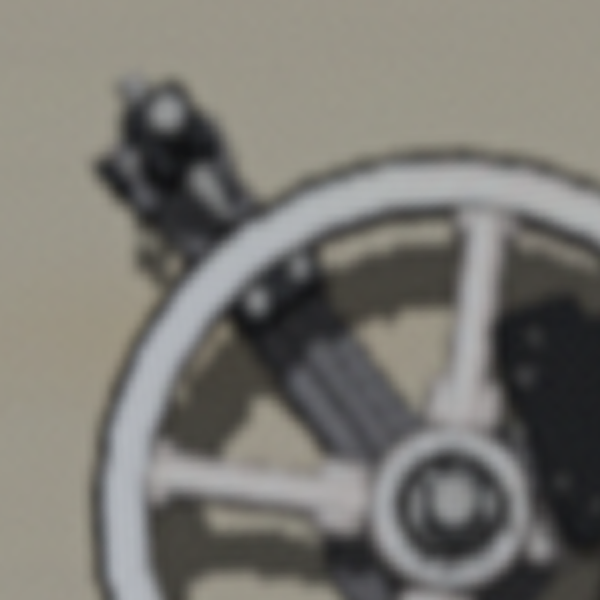

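Stopped. The weight's bolts (258,300) and (300,265) straddle the gauge line, at about 37° against 36.4° for the gauge. The press also pushed the tip about 1.6 mm sideways, so I'll unload slowly and compensate for that to avoid kicking the wheel.

step_arm([
  {"delta_pos": [0.03, 0, -0.04], "dr": [0, 0, 0], "fingers": 1},
  {"delta_pos": [0.06, 0, -0.08], "dr": [0, 0, 0], "fingers": 1},
  {"delta_pos": [0.08, 0, -0.11], "dr": [0, 0, 0], "fingers": 1},
  {"delta_pos": [0.1, 0, -0.14], "dr": [0, 0, 0], "fingers": 1},
  {"delta_pos": [0.1, 0, -0.14], "dr": [0, 0, 0], "fingers": 1},
])

```text
time: 15.32
tool_pos: [0.6068, -0.1057, 0.0663]
tool_rot: [3.14, -0.002, 0.34]
contact_force: [-0.4, 0.8, 7.5]
opening: 0.0001
grip_force: 3.8
```

```bash
python3 -c "
from track import *
run(3,'f8.npz');s=robot.observe();print(s['contact_force'],s['tool_pos'])"
```

```text
z [66.3, 66.2, 66.2]
[[15.32, 215.7, 183.5], [15.38, 215.71, 183.48], [15.42, 215.72, 183.44]]
[-0.41554661  0.4452752   7.72300312] [ 0.60675656 -0.10570734  0.06625416]
```

step_arm([
  {"delta_pos": [0.02, 0, -0.04], "dr": [0, 0, 0], "fingers": 1},
  {"delta_pos": [0.04, 0, -0.08], "dr": [0, 0, 0], "fingers": 1},
  {"delta_pos": [0.06, 0, -0.11], "dr": [0, 0, 0], "fingers": 1},
  {"delta_pos": [0.07, 0, -0.14], "dr": [0, 0, 0], "fingers": 1},
  {"delta_pos": [0.07, 0, -0.3], "dr": [0, 0, 0], "fingers": 1},
])

```text
time: 16.1
tool_pos: [0.606, -0.1051, 0.0675]
tool_rot: [-3.14, 0.001, 0.34]
contact_force: [0.0, -0.3, -0.3]
opening: 0.0005
grip_force: 0.0
```

```bash
python3 -c "
from track import *
run(3,'f9.npz');s=robot.observe();print(s['contact_force'],s['tool_pos'])"
```

```text
z [67.5, 67.7, 67.7]
[[16.1, 215.6, 183.1], [16.15, 215.55, 183.04], [16.2, 215.52, 183.06]]
[-0.07915094  0.14176898 -0.61974272] [ 0.60622621 -0.10517114  0.06773819]
```

step_arm([
  {"delta_pos": [0, 0, -2], "dr": [0, 0, 0], "fingers": 1},
  {"delta_pos": [0, 0, -6], "dr": [0, 0, 0], "fingers": 1},
  {"delta_pos": [-4, 4, -10], "dr": [0, 0, 0], "fingers": 1},
  {"delta_pos": [-8, 8, -12], "dr": [0, 0, 0], "fingers": 1},
  {"delta_pos": [-12, 12, -12], "dr": [0, 0, 0], "fingers": 1},
])

```text
time: 16.88
tool_pos: [0.5335, -0.2601, 0.1903]
tool_rot: [3.138, -0.002, 0.341]
contact_force: [0.4, -0.5, 0.1]
opening: 0.0006
grip_force: 0.0
```

step_arm([
  {"delta_pos": [-3, 3, 0], "dr": [0, 0, 0], "fingers": 1},
  {"delta_pos": [-5, 5, 0], "dr": [0, 0, 0], "fingers": 1},
  {"delta_pos": [-6, 6, 0], "dr": [0, 0, 0], "fingers": 1},
  {"delta_pos": [-6, 6, 0], "dr": [0, 0, 0], "fingers": 1},
  {"delta_pos": [-6, 6, 0], "dr": [0, 0, 0], "fingers": 1},
])

```text
time: 17.5
tool_pos: [0.4973, -0.334, 0.188]
tool_rot: [-3.141, -0.0, 0.341]
contact_force: [-1.1, 0.4, 0.8]
opening: 0.0007
grip_force: 0.0
```

Run:
```python
from track import *
t,im=grab(12);print(t[-1],robot.observe()["tool_pos"],robot.observe()["contact_force"])
f=[h.rectify(i,C,.064) for i in im[[0,-1]]]
print("wheel change",np.abs(f[0].astype(int)-f[1]).mean(), "noise",np.abs(im[0].astype(int)-im[1]).mean())
cv2.imwrite("pics/r9.png",f[1][:,:,::-1])
```

```text
18.05 [ 0.49682006 -0.33505784  0.18810506] [ 0.34452951 -0.37804616  0.06569146]
wheel change 0.616173181491741 noise 0.7641879251700681
```

View pics/r9.png

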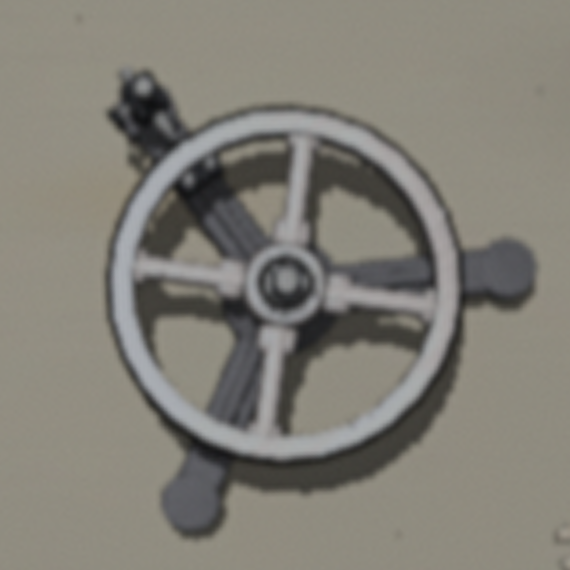

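The wheel is at rest with the weight at about 37–38°, against about 36.5° for the gauge (roughly 1°, or 2 mm). The stand hasn't moved and the hand is clear, so I'm handing in.

```bash
python3 -c "
from cell import robot
print(robot.hand_in())"
```

```text
the job is handed in; nothing more can be done
None
```

I flicked the wheel to about 3 rad/s and let it run untouched for about 11 s. I then braked it with a fingertip on the rim so it stopped with the balance weight at the gauge finger, about 1–2° (2–4 mm) past by my measurement. The hand is clear and the job is handed in (about 18 s on the clock; no verdict was returned).

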